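# Stand the fallen bookend up and push it against the books

### The arm

A 6-joint arm with a two-finger parallel gripper is mounted at the origin on the work surface. World frame = base frame: x ahead of the robot, y to its left, z up, the work surface at z = 0. Lengths are in mm, angles in rad, forces in N, time in s.
With the tool pointing down it reaches from about 400 to 925 mm from the base axis. Payload 12.5 kg.
Tool frame: the origin (TCP) lies midway between the tips of the shut fingers; the grasp point (between the pads) lies 19 mm behind it (env.tcp_to_grasp is the distance from the TCP to the grasp point, in mm); z points along the fingers, y is the line along which they close (so a half turn about z gives the same grasp; the last joint's range is limited). The gripper opens to 95 mm and grips with 3 to 60 N. Pads are 20 mm wide; open, the fingers measure 119 mm over their backs; the gripper's body (75 mm by 180 mm) begins 59 mm behind the grasp point.
Start: joints at [-0.106, 0.491, 1.559, -0, 1.092, -0.106], TCP at [625.017, 0.021, 214.661] pointing down, gripper open.
Joint ranges: [-3.1, 3.1], [-0.84, 2.19], [0.05, 2.79], [-1.13, 4.28], [0.06, 2.93], [-2.69, 2.69]. Speed limits (rad/s): [2.22, 2.22, 2.79, 3.14, 3.14, 3.14].

### API

Orientations are given as [roll, pitch, yaw] about the fixed x, y, z axes, in that order (R = Rz(yaw) Ry(pitch) Rx(roll)).
In Python, from cell import env gives the robot as it stands. The module is installed in compiled form; this text tells all that it offers.
- The arm moves only by the tool step_arm, never from a script. Its argument "plan" is a list that holds one entry, the list of rows, each a list of 5 numbers: the shift along the tool's x, y, z in mm, then the turn about the tool's z in degrees, then the opening, from -1 (shut) to 1 (fully open). A call has 1 to 8 rows; each row is the pose to reach, as a shift and turn from the pose commanded when the call began, along the tool's axes at that moment; what a row does not reach only later rows make up. A row lasts 1/12 s, in which the tool goes at most 41.7 mm and 7.16 degrees, less where a joint would pass 70% of its speed; a pose out of reach is approached as far as the arm can. A call with a gripper value outside its range is refused whole. The fingers move at their own pace and stop on an object; the grip force is fixed at half the most. Time passes only in rows, so rows that repeat a pose let the fingers close. It gives the time, the measured TCP pose, the force, the opening and the grip force at its end, in the units of the state.
- env.state(): the state, without advancing time (a new reading comes with each control period).
- env.read_camera(name): name is "scene" or "side" or "wrist"; returns the picture (384x512x3 uint8, blue, green, red); there is no depth.
- env.get_calibration(name): a dict with "K" (3x3 intrinsics, pixels), "D" ([k1, k2, p1, p2, k3] as OpenCV has them; the pictures are not rectified), "extrinsics" (4x4, takes a point from world to camera coordinates). Camera axes: x right, y up, looking along -z (the intrinsics and any distortion apply to the point x, -y, -z); pixel columns grow to the right and rows downward; lengths in mm; the calibration is good to about 2 mm. A picture is of the moment at which its call begins: read the wrist's pose just before it. get_calibration takes no time and is no camera call; for the wrist camera it gives the pose at the moment of the call.
- env.job_done(): hands the job in; it is judged then, once.
The state is a dict: "t": time; "joints": joint angles; "qvel": joint speeds; "tau": joint torques, N m; "eef_pos": TCP position; "tcp_rot": TCP orientation; "ft_force": force on the tool from outside, world axes, zero at the start; "moment": the same for the moment, N m; "opening": opening from 0.0 (shut) to 1.0 (fully open); "grip_force": force on a finger pad.
Only numpy, scipy, OpenCV 4.12 (cv2) and the standard library are available. Lean on these libraries where they do the work, as an engineer would, in place of code of your own. Each camera call takes 0.05 s, during which the arm holds its last target. There are 200 camera calls.

### The job

The loose wooden bookend has fallen onto its back beside the row of books. Without picking it up, push against its raised foot so that it tips over and stands upright again on that foot, then push it along the table, still upright, until its back is flat against the end of the row and supports the books. Leave the glue stick, the paint jar and the power bank where they are.

Things in the scene. Friction and masses are not known exactly. Their poses are not given: they have to be found in the camera images.
- books: Fixed row of six upright coloured books, about 145 mm long, 160 to 182 mm tall, with a matching bookend fixed at its far end. Origin: on the table at the bottom centre of the end book's outer face (red, 135 mm wide, 176 mm tall), the face to be supported. +y points straight out of that face towards the loose bookend, x runs along the face, z is up.
- bookend: Loose wooden L, 110 mm wide (x), 0.35 to 0.7 kg. Named as standing: z up, y along the foot away from the back. Dark board: y 0 to 12, z 0 to 130 mm; pale heavier foot: y 0 to 95, z 0 to 22 mm. Origin: middle of the outer edge where back meets underside. At the start it lies on the board's back: y up, z level, roughly towards the books, the board's end 15 to 75 mm short of them.
- bookend_top (a point): Middle of the free end of the bookend's board: y = 6, z = 130 mm in its frame; 6 mm above the table while it lies, 130 mm when it stands. To stand it up it turns about its origin edge, that edge staying roughly in place; after about 40 degrees it passes its balance and drops onto its foot by itself. Pushed high up when standing, it may tip over again.
- bookend_foot (a point): Middle of the end face of the bookend's foot: y = 95, z = 11 mm in its frame. While it lies, the foot sticks straight up and this point is 95 mm above the table; its inner face (to be pushed, away from the books) is 22 mm from the origin on the books' side. When it stands, 11 mm above the table; pushed here it slides without tipping.
- glue_center (a point): Bystander: standing glue stick, white and red, 29 mm across, 98 mm tall; this is its centre.
- jar_center (a point): Bystander: small paint jar with white cap and blue label, 48 mm across, 62 mm tall; this is its centre.
- powerbank_center (a point): Bystander: light blue power bank lying flat, 62 by 85 by 26 mm; this is its centre.
Things that resemble listed ones, but are neither listed nor needed, are in the scene too. There is more than one size of the bookend; the job needs the middle-sized.

How it is judged:
By the outcome, as a careful person would: the job done as asked, in the order asked, and still so for the second after the job is handed in, with the robot touching nothing.
It also fails if it takes over 58 s, if anything falls off the work surface, if the arm or the gripper's body presses on something with over 40 N, if the wrist force passes 120 N, or if a joint passes its speed limit or range.

## Working session

There is one attempt and no reset: what is moved stays moved. The work goes in short steps, Python scripts to look and compute and a tool call to move; the robot and the scene stay as the last step left them, time stands still between calls to the robot, and variables do not carry over. Pictures are saved under pics/ and viewed, at most 10 in all, crops included, and the job is handed in when it is done.

Besides the shell and the picture viewer there is one more tool, called after "Emit:" as name(argument=value, ...) on one line, values as JSON. step_arm: Moves the arm, as the interface text tells. Its arguments: {"type":"object","properties":{"plan":{"type":"array"}},"required":["plan"]}

```bash
mkdir -p pics
cat > h.py <<'E'
from cell import env
import numpy as np, cv2
def ray(name,px,cal=None):
    c=cal or env.get_calibration(name);K=np.array(c["K"],float);D=np.array(c["D"],float);E=np.array(c["extrinsics"])
    u=cv2.undistortPoints(np.array(px,float).reshape(-1,1,2),K,D).reshape(-1,2)
    d=np.c_[u[:,0],-u[:,1],-np.ones(len(u))]@E[:3,:3]
    o=-E[:3,:3].T@E[:3,3]
    return o,d
def onz(name,px,z,cal=None):
    o,d=ray(name,px,cal);z=np.broadcast_to(z,len(d))
    return o+d*((z-o[2])/d[:,2])[:,None]
def proj(name,P,cal=None):
    c=cal or env.get_calibration(name);K=np.array(c["K"],float);D=np.array(c["D"],float);E=np.array(c["extrinsics"])
    q=np.array(P,float).reshape(-1,3)@E[:3,:3].T+E[:3,3]
    q=q*[1,-1,-1]
    return cv2.projectPoints(q,np.zeros(3),np.zeros(3),K,D)[0].reshape(-1,2)
E
python3 - <<'E'
from h import *
a=env.read_camera("scene");b=env.read_camera("side")
cv2.imwrite("pics/scene0.png",a);cv2.imwrite("pics/side0.png",b)
for n in("scene","side"):
    o,d=ray(n,[[256,192]]);print(n,o,d)
print(env.state())
E
```

```text
scene [1059.02382387  148.83793159  566.54841657] [[-0.71820233 -0.25439484 -0.64773887]]
side [ 989.68768078 -647.46305994  655.63307792] [[-0.46905184  0.65761456 -0.58954957]]
{'t': 0.1, 'joints': array([-1.05589067e-01,  4.91500409e-01,  1.55938200e+00, -4.07781272e-05,
        1.09166220e+00, -1.05628593e-01]), 'qvel': array([ 0.00090461, -0.0035397 , -0.00170663, -0.00145704,  0.00112886,
        0.00134536]), 'tau': array([ 2.47082615e-03, -6.13621187e+01, -2.58604574e+01,  6.93451893e-02,
        4.70101309e-02, -2.07912552e-05]), 'eef_pos': array([6.24797646e+02, 4.11093269e-02, 2.14121714e+02]), 'tcp_rot': array([-3.14064219e+00, -6.44002196e-05,  1.57085464e+00]), 'ft_force': array([ 0.30802537, -0.29916401, -0.04982632]), 'moment': array([-0.01841574, -0.01109688,  0.05894075]), 'grip_force': 0.0, 'opening': 1.0015712127287133}
```

View pics/scene0.png

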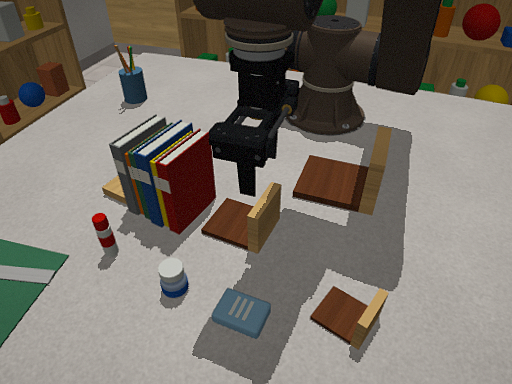

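View pics/side0.png

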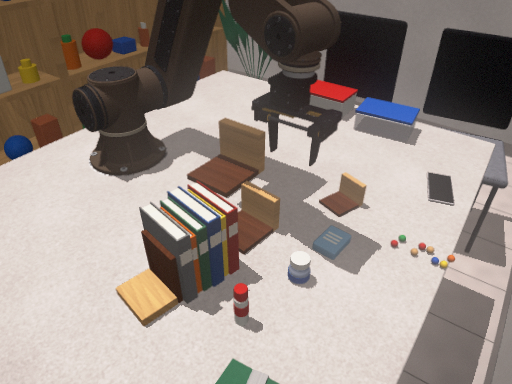

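The scene view shows three fallen bookends: (245,220) beside the red end book, a larger one at (345,180) and a smaller one at (350,318). The glue stick is at (104,232), the jar at (173,277) and the power bank at (241,312). The one at (245,220) looks middle-sized, so I'll check it in a close crop.

Run:
```python
import cv2
a=cv2.imread("pics/scene0.png")[120:260,145:305]
cv2.imwrite("pics/crop1.png",cv2.resize(a,None,fx=5,fy=4.2857 if 0 else 4.28,interpolation=cv2.INTER_CUBIC))
```

```text
(no output)
```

View pics/crop1.png

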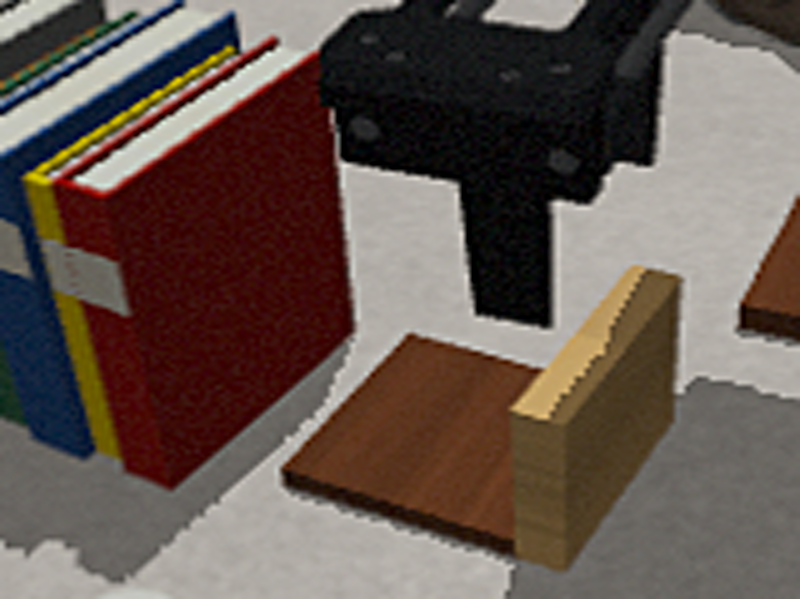

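Run:
```python
from h import *
L=[("bk near bot",172,488,0),("bk far bot",353,330,0),("bk near top",108,192,176),("bk far top",325,52,176),
("bd end near",283,470,12),("bd end far",410,335,12),("ft in near",511,408,95),("ft out near",567,418,95),("ft out far",680,278,95),("ft in far",632,266,95),("out bot near",567,570,0),("out bot far",672,422,0)]
P={}
for n,x,y,z in L:
    P[n]=onz("scene",[[145+x/5,120+y/4.28]],z)[0];print(n,P[n].round(1))
def dirn(a,b):
    d=P[a]-P[b];return np.linalg.norm(d[:2]),np.degrees(np.arctan2(d[1],d[0]))
for p in [("bk near bot","bk far bot"),("bk near top","bk far top"),("bd end near","bd end far"),("ft out near","ft out far"),("ft in near","ft in far"),("out bot near","out bot far"),("ft in near","ft out near"),("bd end near","ft out near"),("bd end far","ft out far")]: print(p,dirn(*p))
for n,px,z in [("glue",(98,216),98),("jar",(171,266),62),("pb",(242,306),26)]: print(n,onz("scene",[px],z))
```

```text
bk near bot [ 610.1 -179.4    0. ]
bk far bot [ 478.5 -155.7    0. ]
bk near top [ 607.8 -179.   176. ]
bk far top [ 482.2 -152.2  176. ]
bd end near [ 593.8 -134.8   12. ]
bd end far [ 486.  -123.3   12. ]
ft in near [603.1 -29.8  95. ]
ft out near [602.2  -8.6  95. ]
ft out far [499.4   3.5  95. ]
ft in far [497.2 -17.2  95. ]
out bot near [604.6  -7.7   0. ]
out bot far [498.    3.5   0. ]
('bk near bot', 'bk far bot') (np.float64(133.69381146954933), np.float64(-10.221953115141492))
('bk near top', 'bk far top') (np.float64(128.35723222031163), np.float64(-12.05120895271666))
('bd end near', 'bd end far') (np.float64(108.40018732641838), np.float64(-6.074434482034268))
('ft out near', 'ft out far') (np.float64(103.46716366835889), np.float64(-6.723000850759414))
('ft in near', 'ft in far') (np.float64(106.64378363373658), np.float64(-6.760731340380297))
('out bot near', 'out bot far') (np.float64(107.20689457688015), np.float64(-5.97992675441078))
('ft in near', 'ft out near') (np.float64(21.21369251261113), np.float64(-87.4770967844635))
('bd end near', 'ft out near') (np.float64(126.47758534543331), np.float64(-93.78786362921414))
('bd end far', 'ft out far') (np.float64(127.54810886314957), np.float64(-96.02659398036728))
glue [[ 697.86606946 -285.66510966   98.        ]]
jar [[ 730.56436265 -121.69520988   62.        ]]
pb [[742.12022435  11.11165535  26.        ]]
```

Middle one confirmed: it measures about 108 mm wide, 128 mm long and 95 mm tall. Its origin edge is at about (551,-2) and the book face centre at about (544.5,-166.5). I'll shut the fingers and go down between the books and the raised foot.

Emit:
step_arm(plan=[[[-55,-79,0,6,-1],[-55,-79,0,6,-1],[-55,-79,0,6,-1],[-55,-79,30,6,-1],[-55,-79,60,6,-1],[-55,-79,95,6,-1],[-55,-79,130,6,-1],[-55,-79,130,6,-1]]])

```text
t: 0.77
eef_pos: [543.4, -54.5, 79.4]
tcp_rot: [-3.133, -0.001, 1.466]
ft_force: [-0.8, 0.1, -1.6]
opening: 0.497
grip_force: 0.0
```

Emit:
step_arm(plan=[[[0,3,0,0,-1],[4,3,0,0,-1],[8,3,0,0,-1],[12,3,0,0,-1],[17,3,0,0,-1],[22,3,0,0,-1],[27,3,0,0,-1],[32,3,0,0,-1]]])

```text
t: 1.43
eef_pos: [552.6, -23.0, 85.1]
tcp_rot: [3.141, 0.0, 1.466]
ft_force: [-0.5, -1.9, 2.0]
opening: 0.006
grip_force: 1.0
```

Run:
```python
from h import *
a=env.read_camera("scene");b=env.read_camera("side")
c=np.hstack([cv2.resize(a[90:270,130:330],None,fx=2,fy=2),cv2.resize(b[150:330,150:350],None,fx=2,fy=2)])
cv2.imwrite("pics/p2.png",c)
```

```text
(no output)
```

View pics/p2.png

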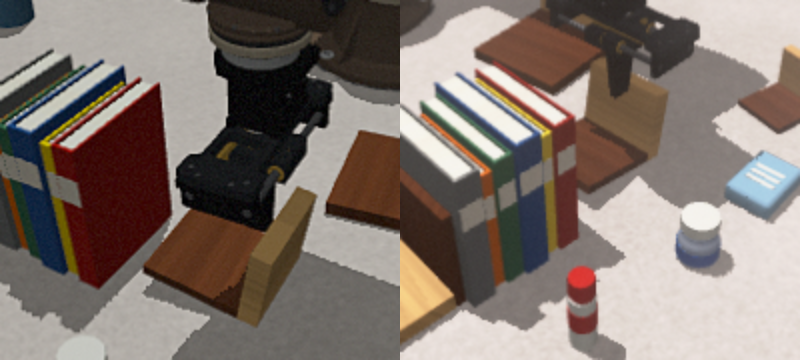

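The fingers (shut) are now against the middle of the foot's inner face: foot at (285,255) in the left half, tip at (625,85) in the right. I'll push on slowly, lowering slightly.

Emit:
step_arm(plan=[[[5,0,0,0,-1],[10,0,1,0,-1],[15,0,2,0,-1],[20,0,3,0,-1],[25,0,4,0,-1],[30,0,5,0,-1],[35,0,6,0,-1],[40,0,7,0,-1]]])

```text
t: 2.2
eef_pos: [556.5, 16.9, 77.4]
tcp_rot: [-3.141, -0.0, 1.466]
ft_force: [-1.2, -0.5, 0.1]
opening: 0.003
grip_force: 0.0
```

Run:
```python
from h import *
a=env.read_camera("scene");b=env.read_camera("side")
c=np.hstack([cv2.resize(a[90:270,130:330],None,fx=2,fy=2),cv2.resize(b[150:330,150:350],None,fx=2,fy=2)])
cv2.imwrite("pics/p3.png",c)
```

```text
(no output)
```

View pics/p3.png

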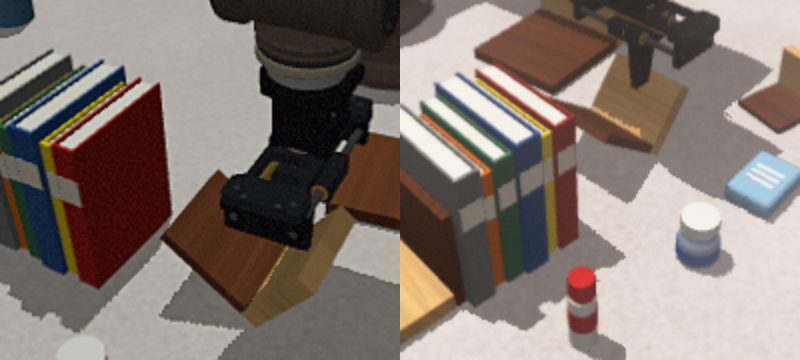

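It is tipping about its edge, now at roughly 30° with the board's end lifted at (210,200) in the left half. I'll keep going until it drops over.

Emit:
step_arm(plan=[[[5,0,0,0,-1],[10,0,0,0,-1],[15,0,1,0,-1],[20,0,2,0,-1],[25,0,2,0,-1],[30,0,2,0,-1],[32,0,2,0,-1],[32,0,2,0,-1]]])

```text
t: 2.97
eef_pos: [559.9, 48.7, 75.6]
tcp_rot: [3.141, -0.0, 1.467]
ft_force: [0.3, -0.3, 1.1]
opening: 0.007
grip_force: 0.0
```

Run:
```python
from h import *
a=env.read_camera("scene");b=env.read_camera("side")
c=np.hstack([cv2.resize(a[90:270,130:330],None,fx=2,fy=2),cv2.resize(b[150:330,150:350],None,fx=2,fy=2)])
cv2.imwrite("pics/p4.png",c);print(env.state()["t"])
```

```text
3.0667
```

View pics/p4.png

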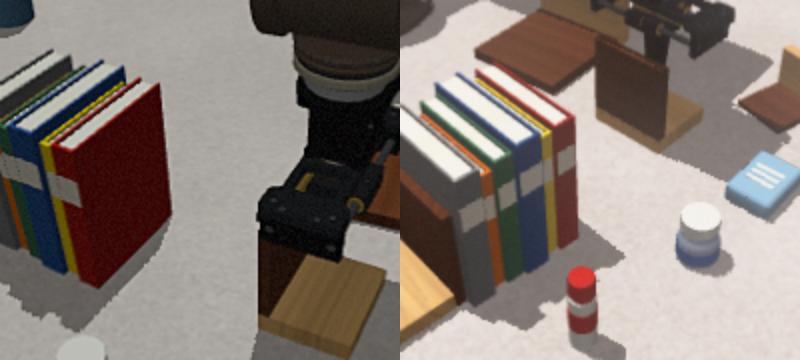

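It stands upright on its foot: board at (630,90) in the right half, foot at (320,300) in the left. I'll raise the tool clear and re-measure.

Emit:
step_arm(plan=[[[0,0,30,0,-1],[0,0,30,0,-1]]])

```text
t: 3.23
eef_pos: [558.3, 47.9, 42.8]
tcp_rot: [-3.138, 0.0, 1.466]
ft_force: [-1.1, 0.0, -0.2]
opening: 0.007
grip_force: 0.0
```

The tool's +z points down, so that lowered it. It is still 20 mm above the foot and nothing was touched. Now I'll raise it.

Emit:
step_arm(plan=[[[0,0,-40,0,-1],[0,0,-80,0,-1],[0,0,-120,0,-1],[0,0,-160,0,-1],[40,0,-180,0,-1],[80,0,-180,0,-1],[110,0,-180,0,-1],[110,0,-180,0,-1]]])

```text
t: 3.9
eef_pos: [571.2, 161.7, 227.0]
tcp_rot: [3.14, -0.001, 1.469]
ft_force: [-0.2, 0.1, 0.4]
opening: 0.002
grip_force: 0.0
```

Run:
```python
from h import *
a=env.read_camera("scene");b=env.read_camera("side");cv2.imwrite("pics/s5.png",a);cv2.imwrite("pics/d5.png",b)
cv2.imwrite("pics/p5.png",cv2.resize(a[100:260,210:410],None,fx=4,fy=3.75,interpolation=cv2.INTER_CUBIC))
```

```text
(no output)
```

View pics/p5.png

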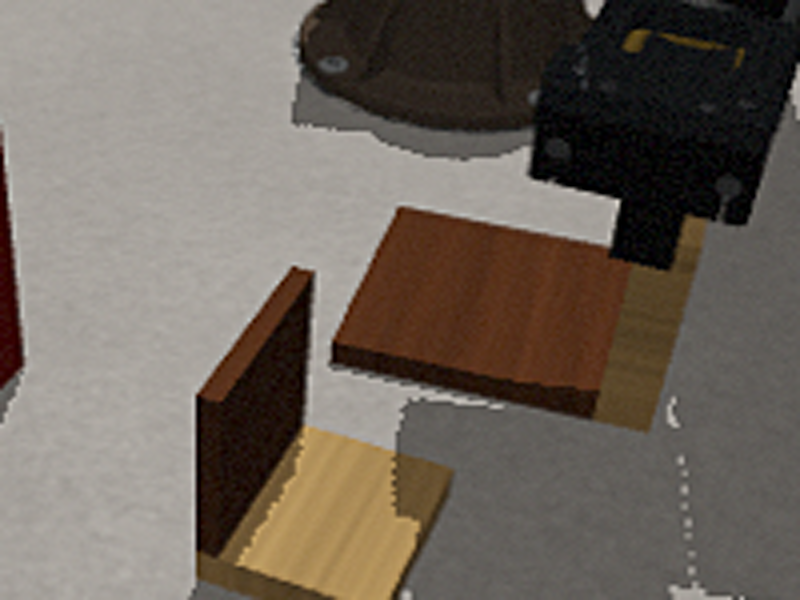

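The bookend stands with its board top at about (245,335) and foot end at about (420,530) in this crop. The large one is at (480,300), with its foot around (650,320).

Run:
```python
from h import *
L=[("foot far out",452,470,22),("foot near out",391,598,22),("near back bot",197,578,0),("near back 22",197,552,22),("top back near",197,397,130),("top back far",293,267,130),("top front far",313,272,130),
("L end far",400,208,15),("L end near",333,343,15),("L end near0",333,362,0),("L foot near bot",650,430,0),("L foot near in",595,417,0),]
for n,x,y,z in L: print(n,onz("scene",[[210+x/4,100+y/3.75]],z)[0].round(1))
```

```text
foot far out [509.5  99.   22. ]
foot near out [606.7  90.3  22. ]
near back bot [606.4  -5.3   0. ]
near back 22 [607.6  -4.9  22. ]
top back near [608.1  -5.1 130. ]
top back far [499.3   6.5 130. ]
top front far [500.2  16.8 130. ]
L end far [264.7  15.6  15. ]
L end near [417.8  11.9  15. ]
L end near0 [417.9  12.9   0. ]
L foot near bot [419.4 194.    0. ]
L foot near in [418.1 163.6   0. ]
```

The standing origin is at about (553,1) with yaw -6°. I need yaw -10.5° with the origin at (544.5,-166.5). I'll go beyond the foot's end with the fingers partly open for two-point contact, then go down.

Emit:
step_arm(plan=[[[-34,-1,0,0,0.2],[-34,-1,40,0,0.2],[-34,-1,80,0,0.2],[-34,-1,120,0,0.2],[-34,-1,160,0,0.2],[-34,-1,190,0,0.2],[-34,-1,205,0,0.2],[-34,-1,205,0,0.2]]])

```text
t: 4.67
eef_pos: [565.0, 122.2, 17.6]
tcp_rot: [-3.136, 0.001, 1.465]
ft_force: [-0.6, 1.2, 0.4]
opening: 0.512
grip_force: 0.0
```

Emit:
step_arm(plan=[[[0,0,6,0,0.2],[-5,0,6,0,0.2],[-10,0,6,0,0.2],[-15,0,6,0,0.2],[-20,0,6,0,0.2],[-26,1,6,0.2,0.2],[-32,2,6,0.4,0.2],[-38,3,6,0.6,0.2]]])

```text
t: 5.33
eef_pos: [566.3, 85.7, 15.7]
tcp_rot: [3.14, -0.001, 1.455]
ft_force: [0.1, 6.6, 5.0]
opening: 0.606
grip_force: 3.2
```

Emit:
step_arm(plan=[[[-8,1,4,0.2,0.2],[-16,2,5,0.4,0.2],[-24,2,5,0.6,0.2],[-32,3,5,0.9,0.2],[-40,4,5,1.2,0.2],[-48,5,5,1.5,0.2],[-56,6,5,1.8,0.2],[-64,6,5,2,0.2]]])

```text
t: 6.0
eef_pos: [564.8, 20.9, 10.2]
tcp_rot: [3.14, -0.0, 1.42]
ft_force: [0.6, 6.4, 3.3]
opening: 0.604
grip_force: 2.7
```

Run:
```python
from h import *
a=env.read_camera("scene");b=env.read_camera("side");cv2.imwrite("pics/s6.png",a)
c=np.hstack([cv2.resize(a[110:260,150:300],(400,400),interpolation=cv2.INTER_CUBIC),cv2.resize(b[160:310,170:320],(400,400),interpolation=cv2.INTER_CUBIC)])
cv2.imwrite("pics/p6.png",c);print(env.state()["eef_pos"],env.state()["ft_force"])
```

```text
[564.49146367  20.17784827   9.98297855] [ 0.0818012  -0.31830145 -0.75255787]
```

View pics/p6.png

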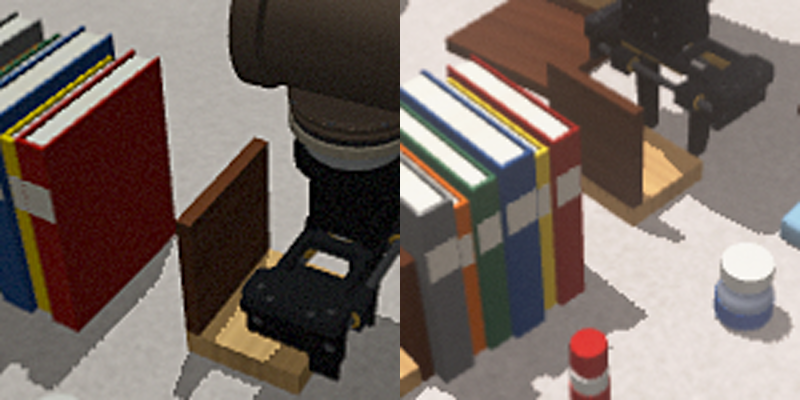

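The bookend is upright and sliding squarely, with both fingers at the foot's end: back top edge from (179,222) to (258,142) and bottom near corner at (189,350) in the left half. I'll check the remaining gap.

Run:
```python
from h import *
for n,x,y,z in [("top near",179,222,130),("top far",259,140,130),("bot near",189,350,0),("bk bot near",78,331,0),("bk bot far",176,233,0),("bk top near",38,145,176),("bk top far",158,58,176)]:
    print(n,onz("scene",[[150+x*.375,110+y*.375]],z)[0].round(1))
```

```text
top near [601.1 -87.5 130. ]
top far [495.4 -69.3 130. ]
bot near [600.  -89.9   0. ]
bk bot near [ 610.4 -179.5    0. ]
bk bot far [ 479.1 -154.4    0. ]
bk top near [ 607.8 -183.7  176. ]
bk top far [ 481.3 -154.2  176. ]
```

Emit:
step_arm(plan=[[[-8,1,0,0.3,0.2],[-17,2,0,0.6,0.2],[-26,3,0,0.9,0.2],[-35,5,0,1.2,0.2],[-44,6,0,1.5,0.2],[-53,7,0,1.8,0.2],[-62,8,0,2,0.2],[-70,9,0,2,0.2]]])

```text
t: 6.77
eef_pos: [562.8, -49.4, 9.9]
tcp_rot: [3.142, -0.0, 1.385]
ft_force: [-0.3, 5.1, 2.9]
opening: 0.599
grip_force: 2.8
```

Emit:
step_arm(plan=[[[-3,0,0,0,0.2],[-6,0,0,0,0.2],[-9,0,0,0,0.2],[-12,0,0,0,0.2],[-14,0,0,0,0.2],[-15,0,0,0,0.2]]])

```text
t: 7.27
eef_pos: [560.3, -62.5, 9.9]
tcp_rot: [3.141, -0.002, 1.385]
ft_force: [5.3, 23.4, 3.8]
opening: 0.6
grip_force: 12.1
```

The force rose to 24 N along the face normal, so it is in contact. I'll back straight off and check.

Emit:
step_arm(plan=[[[8,0,0,0,0.2],[25,0,0,0,0.2],[55,0,0,0,0.2],[90,0,0,0,0.2],[120,0,-30,0,0.2],[140,0,-70,0,0.2],[140,0,-110,0,0.2],[140,0,-110,0,0.2]]])

```text
t: 7.93
eef_pos: [588.4, 75.3, 126.1]
tcp_rot: [3.132, -0.001, 1.388]
ft_force: [1.3, -1.4, 0.4]
opening: 0.601
grip_force: 0.0
```

Run:
```python
from h import *
a=env.read_camera("scene");b=env.read_camera("side")
c=np.hstack([cv2.resize(a[130:250,160:280],(400,400),interpolation=cv2.INTER_CUBIC),cv2.resize(b[170:290,190:310],(400,400),interpolation=cv2.INTER_CUBIC)])
cv2.imwrite("pics/p7.png",c)
```

```text
(no output)
```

View pics/p7.png

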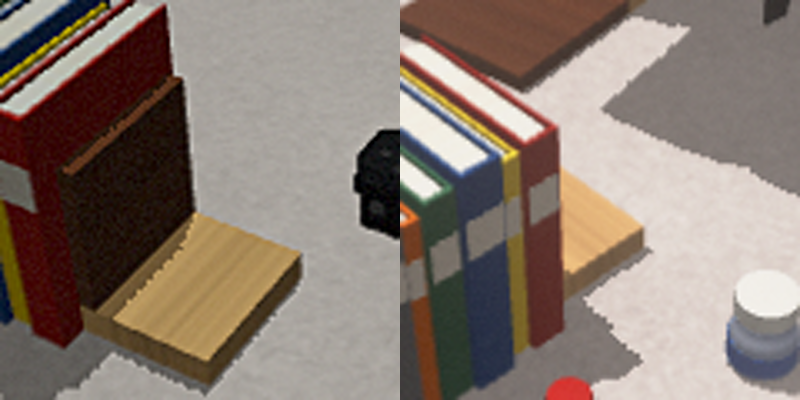

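The bookend stands with its back on the red face: board top from (62,170) to (178,80) and near bottom corner at (82,313) in the left half. The jar and the other bystanders are untouched. I'll do a numeric check for gap and skew.

Run:
```python
from h import *
n=np.array([np.sin(np.radians(10.7)),np.cos(np.radians(10.7))]);t=np.array([n[1],-n[0]]);c=np.array([544.6,-167.2])
for m,x,y,z in [("top near",62,172,130),("top far",176,79,130),("front far top",183,80,130),("bot near",82,313,0),("ft out far",301,258,22),("ft out near",208,360,22),("bk bot near",68,347,0),("bk top near",12,115,176),("bk top far",166,5,176)]:
    p=onz("scene",[[160+x*.3,130+y*.3]],z)[0];q=p[:2]-c
    print(m,p.round(1),"lat %.1f norm %.1f"%(q@t,q@n))
```

```text
top near [ 594.1 -169.4  130. ] lat 49.0 norm 7.0
top far [ 489.5 -146.6  130. ] lat -58.0 norm 10.0
front far top [ 489.1 -142.1  130. ] lat -59.2 norm 14.4
bot near [ 580.  -182.9    0. ] lat 37.7 norm -8.9
ft out far [507.4 -59.7  22. ] lat -56.5 norm 98.7
ft out near [608.9 -81.2  22. ] lat 47.2 norm 96.4
bk bot near [ 609.6 -177.3    0. ] lat 65.7 norm 2.1
bk top near [ 608.6 -184.6  176. ] lat 66.1 norm -5.2
bk top far [ 480.1 -153.6  176. ] lat -65.9 norm 1.4
```

The foot's end and the board's edge suggest a yaw of about -12°, slightly more than I commanded, so the face aligned it. I'll press once more centrally with shut fingers so the back seats itself fully flat.

Emit:
step_arm(plan=[[[-20,-2,30,1.5,-1],[-50,-2,60,1.5,-1],[-70,-2,90,1.5,-1],[-80,-2,115,1.5,-1],[-95,-2,115,1.5,-1],[-110,-2,115,1.5,-1],[-122,-2,115,1.5,-1],[-130,-2,115,1.5,-1]]])

```text
t: 8.7
eef_pos: [558.9, -55.0, 3.5]
tcp_rot: [-3.14, 0.0, 1.358]
ft_force: [0.5, 0.9, -0.8]
opening: 0.096
grip_force: 0.0
```

Emit:
step_arm(plan=[[[-2,0,0,0,-1],[-4,0,0,0,-1],[-6,0,0,0,-1],[-8,0,0,0,-1],[-9,0,0,0,-1],[-9,0,0,0,-1]]])

```text
t: 9.2
eef_pos: [558.2, -61.7, 4.7]
tcp_rot: [3.141, -0.001, 1.36]
ft_force: [-0.1, 3.4, -1.2]
opening: 0.007
grip_force: 1.8
```

Emit:
step_arm(plan=[[[-1,0,-3,0,-1],[-2,0,-3,0,-1],[-3,0,-3,0,-1],[-4,0,-3,0,-1],[-4,0,-3,0,-1]]])

```text
t: 9.62
eef_pos: [557.4, -62.1, 7.3]
tcp_rot: [-3.141, -0.004, 1.359]
ft_force: [8.1, 35.0, -5.3]
opening: 0.004
grip_force: 18.3
```

It is firm at 36 N with almost no motion, so it is seated. I'll back off and look one last time.

Emit:
step_arm(plan=[[[6,0,0,0,-1],[20,0,0,0,-1],[50,0,0,0,-1],[85,0,0,0,-1],[120,0,-30,0,-1],[140,0,-70,0,-1],[140,0,-110,0,-1],[140,0,-110,0,-1]]])

```text
t: 10.28
eef_pos: [589.0, 72.6, 124.0]
tcp_rot: [3.133, -0.002, 1.363]
ft_force: [-0.5, -0.2, 1.6]
opening: 0.005
grip_force: 0.0
```

Run:
```python
from h import *
a=env.read_camera("scene")
cv2.imwrite("pics/p8.png",cv2.resize(a[125:245,155:275],(600,600),interpolation=cv2.INTER_CUBIC))
```

```text
(no output)
```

View pics/p8.png

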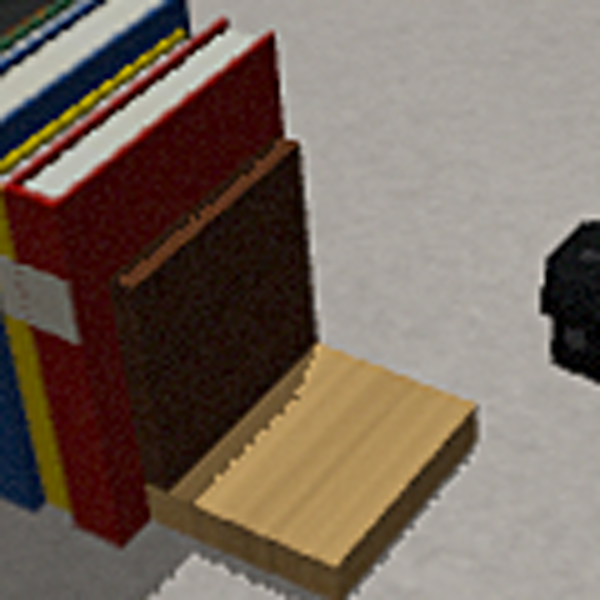

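The board (top edge (120,280) to (290,142)) sits flat and parallel on the red face and the bookend is upright with the tool clear, so I'm handing it in.

```bash
python3 -c "
from cell import env
print(env.job_done())"
```

```text
the job is handed in; nothing more can be done
None
```

I tipped the middle-sized bookend upright onto its foot and pushed it until its back sat against the red end book; it looked flat and upright in the last picture. I kept the arm away from the glue stick, jar and power bank, and handed the job in at about 10 s of the 58 s allowed (no verdict was returned).

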